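# Hang the emptied parts bin back in the row

## Task

The emptied small-parts bin has been left lying on its back on the bench. Stand it upright on the bench and let go of it, then take it again by its front label lip and hang it by its rear hook on the bin rail, in the empty place between the second and third hanging bins. Do not drop it, and do not shift or dislodge the hanging bins or move the other things on the bench.

Things in the scene. Friction and masses are not known exactly. Their poses are not given: they have to be found in the camera images.
- bin_c (a point): Centre of the empty black bin, axes of the bin: 100 mm deep (x, +x back), 60 wide (y), 75 high (z, mouth at +z; floor 37.5 below this point); walls 3, 80 to 140 g. Front wall 50 high, side tops level over the rear half, then sloping to the front. At the start it lies on its back: +x down, mouth facing sideways and about 17 degrees upwards (propped by the hook), about 115 mm tall so.
- bin_lip (a point): Centre of the empty bin's front label lip, axes of the bin: a bar 10 mm thick (x), 60 wide (y), 24 high (z) along the top of the front wall, its top edge 12 mm above this point; behind it the bin is open, so it can be pinched from above with one finger inside. It lies 52 mm in front of the bin's middle, 38 mm above its underside.
- bin_hook (a point): Seat of the empty bin's rear hook, axes of the bin: middle of the underside of its bridge, 54 mm behind the bin's middle, 72 mm above its underside. It rests on the top edge of the rail strip when hung. The hook is 50 mm wide (y), its slot 7.5 wide (x) and 12 deep, open downwards, flared at the mouth; the tongue ends about 20 mm below this point.
- rail_top (a point): Middle of the top edge of the bin rail, 175 mm above the bench: an upright aluminium strip 4 mm thick (x), 490 long (y), 70 high, its top edge free; two posts behind its ends reach 9 mm higher. x points to its back, y along it to the left seen from the robot, z up. Bins hang on its -x side, axes parallel to these, leaning forward up to 4 degrees.
- hung_1_c (a point): Centre (half-way up, as bin_c) of the first hanging bin from the left (+y); like the empty bin in shape, with small parts in it, 150 to 310 g, hooked loosely on the rail.
- hung_2_c (a point): Centre of the second hanging bin from the left. The empty place lies between it and the third: their centres are 136 to 144 mm apart, so the gap between them is 76 to 84 mm wide.
- hung_3_c (a point): Centre of the third hanging bin from the left, the right-hand neighbour of the empty place.
- hung_4_c (a point): Centre of the fourth hanging bin from the left.
- spool: Solder spool standing on the bench, 62 mm across, 46 mm high; origin at the middle of its underside.
- meter: Yellow handheld multimeter lying on the bench, 150 x 76 x 44 mm; origin at the middle of its underside.
- driver: Electric screwdriver lying on the bench, 187 mm long, 30 mm thick; origin on the bench beneath it.
- flux: Small bottle standing on the bench, 44 mm across, 85 mm high; origin at the middle of its underside.

How it is judged:
By the outcome, as a careful person would: the job done as asked, in the order asked, and still so for the second after the job is handed in, with the robot touching nothing.
It also fails if it takes over 67 s, if anything falls off the work surface, if the arm or the gripper's body presses on something with over 40 N, if the wrist force passes 120 N, or if a joint passes its speed limit or range.

## Robot

A 6-joint arm with a two-finger parallel gripper is mounted at the origin on the work surface. World frame = base frame: x ahead of the robot, y to its left, z up, the work surface at z = 0. Lengths are in m, angles in rad, forces in N, time in s.
With the tool pointing down it reaches from about 0.35 to 0.975 m from the base axis. Payload 7.1 kg.
Tool frame: the origin (TCP) lies midway between the tips of the shut fingers; the grasp point (between the pads) lies 19 mm behind it; z points along the fingers, y is the line along which they close (so a half turn about z gives the same grasp; the last joint's range is limited). The gripper opens to 88 mm and grips with 3 to 60 N. Pads are 20 mm wide; open, the fingers measure 115 mm over their backs; the gripper's body (75 mm by 178 mm) begins 61 mm behind the grasp point.
Start: joints at [1.113, 0.423, 1.63, -0, 1.089, -0.019], TCP at [0.266, 0.566, 0.223] pointing down, gripper open.
Joint ranges: [-3, 3], [-0.9, 2.11], [0.09, 2.58], [-1.31, 4.45], [0.11, 2.69], [-2.54, 2.54]. Speed limits (rad/s): [2.39, 2.39, 3.01, 3.14, 3.14, 3.14].

## Interface

Orientations are given as a unit quaternion [w, x, y, z].
In Python, from station import move_pose, movel, movej, command_gripper, wait, inverse_kinematics, read_camera, camera_info, MotionError, job_done, get_time, get_joint_pos, get_qvel, get_effort, get_tcp_pos, get_ee_rot, get_ft_force, get_ft_torque, get_grip_width, get_finger_force gives the robot as it stands. Calls block until the motion is done:
- move_pose(position, orientation): joint-space move of the TCP to a pose.
- movel(position, frame=None, v=0.15, until_force=None): straight line of the TCP; frame=None keeps the orientation; v is the mean speed in m/s. With until_force (N) it stops when the force on the tool has changed by that much, and returns True; else False.
- movej(angles): joint-space move.
- command_gripper(opening): opening from 0.0 (shut) to 1.0 (fully open); the grip force is fixed at half the most; returns when the fingers have stopped.
- wait(seconds).
- inverse_kinematics(position, orientation): joint angles nearest the present ones, or None.
- read_camera(name): name is "scene" or "top" or "wrist"; returns the picture (384x512x3 uint8, red, green, blue); there is no depth.
- camera_info(name): a dict with "intrinsics" (3x3 intrinsics, pixels), "T" (4x4, takes a point from camera to world coordinates); the wrist camera has in their place "tool_from_camera" (4x4, takes a point from camera to tool coordinates, whose origin is the TCP and whose axes are the flange's). Camera axes: x right, y up, looking along -z (the intrinsics and any distortion apply to the point x, -y, -z); pixel columns grow to the right and rows downward; lengths in m; the calibration is good to about 2 mm. A picture is of the moment at which its call begins: read the wrist's pose just before it. camera_info takes no time and is no camera call.
A pose or a line that the arm cannot do raises MotionError and nothing moves.
- job_done(): hands the job in; it is judged then, once.
Readings, each from a call of its own:
- get_time(): time.
- get_joint_pos(): joint angles.
- get_qvel(): joint speeds.
- get_effort(): joint torques, N m.
- get_tcp_pos(): TCP position.
- get_ee_rot(): TCP orientation.
- get_ft_force(): force on the tool from outside, world axes, zero at the start.
- get_ft_torque(): the same for the moment, N m.
- get_grip_width(): opening from 0.0 (shut) to 1.0 (fully open).
- get_finger_force(): force on a finger pad.
Only numpy, scipy, OpenCV 4.12 (cv2) and the standard library are available. Lean on these libraries where they do the work, as an engineer would, in place of code of your own. Each camera call takes 0.05 s, during which the arm holds its last target. There are 200 camera calls.

## Working session

There is one attempt and no reset: what is moved stays moved. The work goes in short steps, each a Python script; the robot and the scene stay as the last script left them, time stands still between calls to the robot, and variables do not carry over. Pictures are saved under pics/ and viewed, at most 10 in all, crops included, and the job is handed in when it is done.

```bash
mkdir -p pics; ls; python3 - <<'E'
from station import *
import cv2,numpy as np
np.set_printoptions(precision=4,suppress=True)
a=read_camera("scene");b=read_camera("top")
for n,i in(("scene",a),("top",b)):
    cv2.imwrite(f"pics/{n}0.png",cv2.resize(i[:,:,::-1],(800,600),interpolation=cv2.INTER_CUBIC))
for n in("scene","top","wrist"):print(n,camera_info(n))
print(get_time(),get_ee_rot())
E
```

```text
pics
scene {'intrinsics': array([[364.0009,   0.    , 255.1354],
       [  0.    , 364.0009, 190.1706],
       [  0.    ,   0.    ,   1.    ]]), 'T': array([[ 0.277 , -0.7648,  0.5817,  1.1486],
       [ 0.9607,  0.2111, -0.1801, -0.2003],
       [ 0.0149,  0.6087,  0.7933,  0.931 ],
       [ 0.    ,  0.    ,  0.    ,  1.    ]])}
top {'intrinsics': array([[401.4048,   0.    , 257.1034],
       [  0.    , 401.4048, 192.5099],
       [  0.    ,   0.    ,   1.    ]]), 'T': array([[-0.0298,  0.9871, -0.1576,  0.3892],
       [-0.9993, -0.0327, -0.0162, -0.0151],
       [-0.0211,  0.157 ,  0.9874,  1.1902],
       [ 0.    ,  0.    ,  0.    ,  1.    ]])}
wrist {'intrinsics': array([[286.7067,   0.    , 253.6818],
       [  0.    , 286.7067, 192.5595],
       [  0.    ,   0.    ,   1.    ]]), 'tool_from_camera': array([[ 0.0008,  0.9676,  0.2525,  0.0697],
       [ 1.    , -0.0005, -0.0011, -0.0008],
       [-0.001 ,  0.2525, -0.9676, -0.1627],
       [ 0.    ,  0.    ,  0.    ,  1.    ]])}
0.1 [-0.0002  0.2176  0.976  -0.0006]
```

View pics/scene0.png

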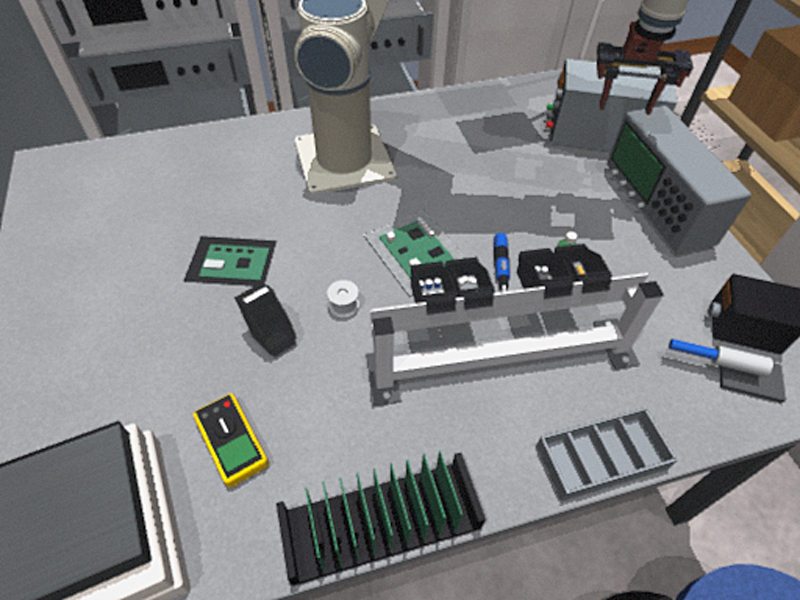

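View pics/top0.png

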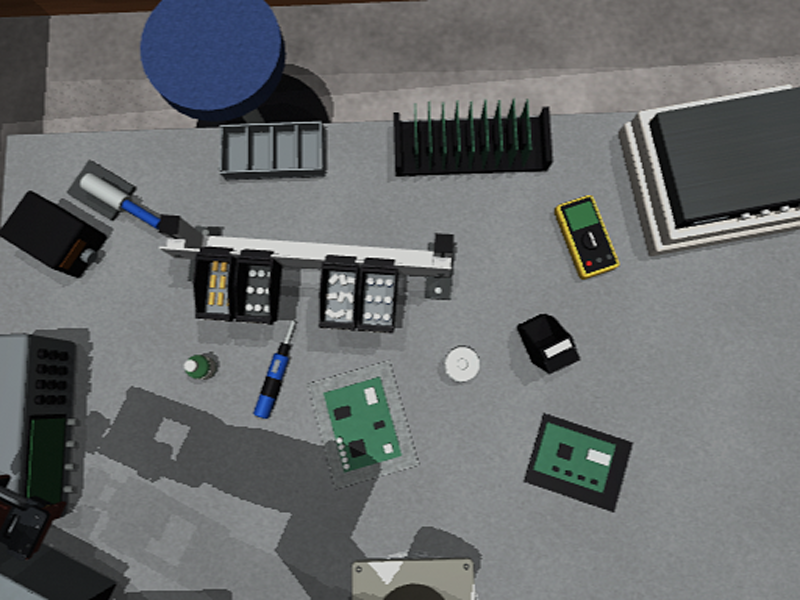

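The scene view shows four hanging bins, with the gap at about (505,285). The empty bin is at (265,320), with its white label on top. In the top view the bin is at (548,345), its dark mouth is towards the upper left, its label is at (558,346), and the rail runs from (170,243) to (450,262).

```bash
cat > h.py <<'E'
from station import *
import cv2,numpy as np
from scipy.spatial.transform import Rotation as R
np.set_printoptions(precision=4,suppress=True)
def quat(M): return np.roll(R.from_matrix(M).as_quat(),1)
def rot(q): return R.from_quat(np.roll(q,-1))
def frame(z,y):            # tool rotation from tool z and closing dir y
    z=np.array(z,float);z/=np.linalg.norm(z);y=np.array(y,float);y-=z*(y@z);y/=np.linalg.norm(y)
    return np.column_stack([np.cross(y,z),y,z])
def camT(n):
    i=camera_info(n)
    if n!="wrist": return i["intrinsics"],i["T"]
    T=np.eye(4);T[:3,:3]=rot(get_ee_rot()).as_matrix();T[:3,3]=get_tcp_pos()
    return i["intrinsics"],T@i["tool_from_camera"]
def px2w(K,T,uv,z):
    uv=np.atleast_2d(uv).astype(float)
    d=np.c_[(uv[:,0]-K[0,2])/K[0,0],-(uv[:,1]-K[1,2])/K[1,1],-np.ones(len(uv))]@T[:3,:3].T
    return T[:3,3]+d*((z-T[2,3])/d[:,2])[:,None]
def proj(K,T,p):
    c=(np.atleast_2d(p)-T[:3,3])@T[:3,:3]
    return np.c_[K[0,0]*c[:,0]/-c[:,2]+K[0,2],K[1,1]*c[:,1]/c[:,2]+K[1,2]]
def snap(name):
    K,T=camT("wrist");im=read_camera("wrist")
    np.savez(f"pics/{name}.npz",K=K,T=T,im=im)
    cv2.imwrite(f"pics/{name}.png",cv2.resize(im[:,:,::-1],(800,600),interpolation=cv2.INTER_CUBIC))
E
python3 - <<'E'
from h import *
s=.64
K,T=camT("top")
f=lambda uv,z:px2w(K,T,np.array(uv)*s,z)
b=f([[558,346],[540,330]],.11);r=f([[190,238],[450,262],[313,255]],.175)
print(b,r); print(f([[462,365],[585,235],[198,365],[275,380]],.04))
# look at bin and rail: tool down, camera on robot side (tool x = -x world => closing y)
for n,(x,y) in {"wbin":b[:,:2].mean(0),"wrail":r[2,:2]}.items():
    for Y in ([0,1,0],[0,-1,0]):
        M=frame([0,0,-1],Y); 
        p=np.array([x,y,.33])-M[:,0]*0.0
        q=inverse_kinematics(p,quat(M)); print(n,Y,q)
        if q is not None and M[0,0]<0:
            p=p+[-.03,0,0];move_pose(p,quat(M));snap(n);print(get_tcp_pos())
print(get_time())
E
```

```text
[[ 0.4743 -0.263   0.11  ]
 [ 0.5028 -0.2341  0.11  ]] [[ 0.6697  0.3536  0.175 ]
 [ 0.6135 -0.0801  0.175 ]
 [ 0.6333  0.1468  0.175 ]]
[[ 0.4507 -0.1026  0.04  ]
 [ 0.6864 -0.3438  0.04  ]
 [ 0.4657  0.3821  0.04  ]
 [ 0.4339  0.2398  0.04  ]]
wbin [0, 1, 0] [-0.4924  0.1992  1.6885 -0.      1.2539 -2.0632]
[ 0.4588 -0.2481  0.3299]
wbin [0, -1, 0] [-0.4924  0.1992  1.6885 -0.      1.2539  1.0784]
wrail [0, 1, 0] [ 0.2095  0.3649  1.4642 -0.      1.3125 -1.3613]
[0.6034 0.1456 0.3301]
wrail [0, -1, 0] [ 0.2095  0.3649  1.4642 -0.      1.3125  1.7803]
4.7167
```

View pics/wbin.png

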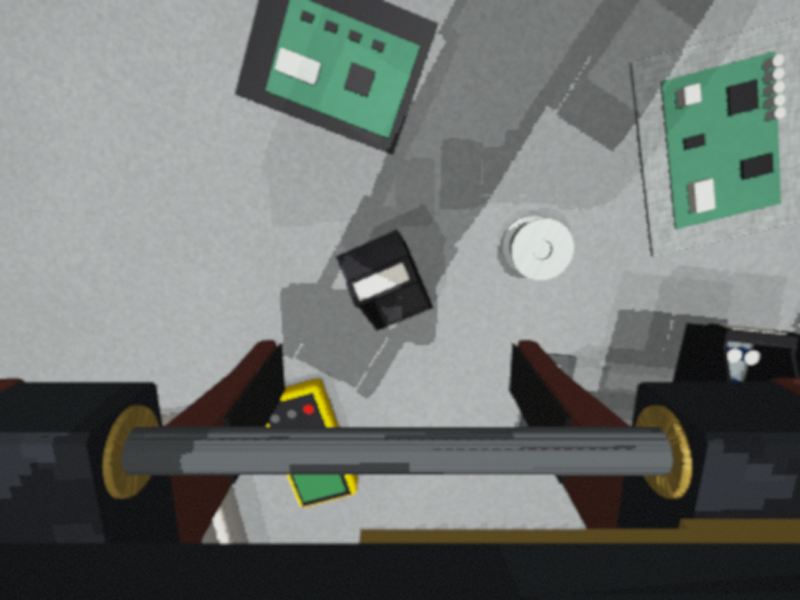

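View pics/wrail.png

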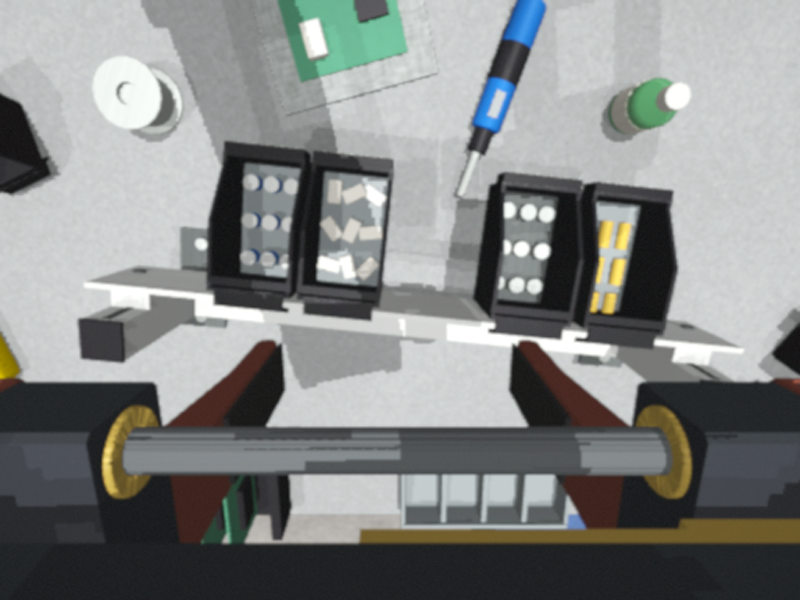

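The wrist view of the bin shows its label at about (382,281) and its outline corners at (338,258), (398,231), (432,305) and (380,328). The rail view shows the strip's top edge running from (90,286) to (740,348), with the gap between x≈385 and x≈480. I'll enlarge both.

```bash
python3 - <<'E'
from h import *
a=np.load("pics/wbin.npz")["im"];b=np.load("pics/wrail.npz")["im"]
# bin crop: cols 208-288 rows 140-215 x5 ; rail crop: cols 120-440 rows 170-235 x2.5
A=cv2.resize(a[140:216,208:288],None,fx=4.5,fy=4.5,interpolation=cv2.INTER_CUBIC)
A=(255*(A/255.)**.5).astype(np.uint8)
B=cv2.resize(b[172:236,190:350],None,fx=5,fy=4,interpolation=cv2.INTER_CUBIC)
o=np.zeros((600,800,3),np.uint8);o[:342,:360]=A;o[344:600]=B
B2=cv2.resize(b[85:225,190:350],None,fx=2.4,fy=2.4,interpolation=cv2.INTER_CUBIC);o[:336,400:784]=B2
cv2.imwrite("pics/crop1.png",o[:,:,::-1])
E
```

```text
(no output)
```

View pics/crop1.png

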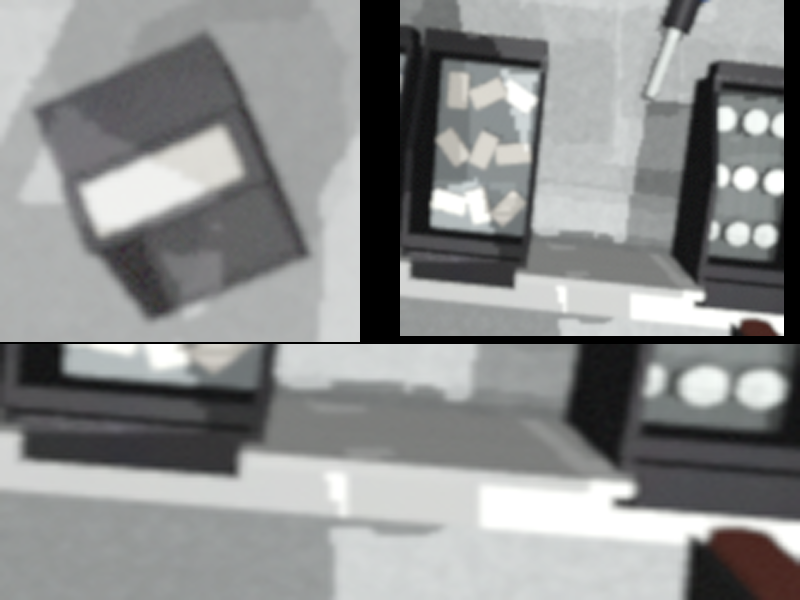

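The crop shows the empty bin's front face: underside edge (35,110)–(208,35), lip bottom (70,183)–(240,105) and lip top (97,250)–(268,183). The mouth faces the lower right. The rail edge is ambiguous from this angle because something white shows behind it, so I'll look again from straight above. In the same script I'll fit the bin pose and check IK for righting it.

```bash
cat >> h.py <<'E'
def binrot(yaw,tilt):   # tilt=0 upright, axes x back; tilt rotates mouth down towards +x(back) horizontally; lying = 73deg
    return (R.from_euler("z",yaw)*R.from_euler("y",tilt)).as_matrix()
E
python3 - <<'E'
from h import *
from scipy.optimize import least_squares
n=np.load("pics/wbin.npz");K,T=n["K"],n["T"]
c=np.array([[35,110],[208,35],[97,250],[268,183],[70,183],[240,105]],float)
uv=(c+.5)/4.5-.5+[208,140]
m=np.array([[-50,-30,-37.5],[-50,30,-37.5],[-57,-30,12.5],[-57,30,12.5],[-57,-30,-11.5],[-57,30,-11.5]])/1e3
t=np.radians(73)
def f(p,full=0):
    M=binrot(p[2],t+(p[3] if len(p)>3 else 0)); return (proj(K,T,m@M.T+[p[0],p[1],.0588])-uv).ravel()
s=least_squares(f,[.48,-.25,.45]);print(s.x,np.degrees(s.x[2]),s.fun)
s4=least_squares(f,[.48,-.25,.45,0]);print(s4.x,np.abs(s4.fun).max())
np.save("bin.npy",s.x)
x,y,w=s.x; C=np.array([x,y,.0588])
M0=binrot(w,t);
for g in (40,50,60):      # tool back dir angle in bin frame: from +z toward front(-x)
    a=np.radians(90-g)    # tool z in bin axes
    for sg in (1,-1):
        zb=np.array([np.cos(np.radians(g)),0,-np.sin(np.radians(g))]); F=frame(zb,[0,sg,0])
        r=[]
        for tt,h in((t,.0588),(t,.16),(t/2,.14),(0,.06),(0,.0375)):
            M=binrot(w,tt);G=np.array([-.012,0,-.005]);p=np.array([x,y,h])+M@G+(M@F)[:,2]*.019
            q=inverse_kinematics(p,quat(M@F)); r.append(q is not None)
        print(g,sg,r,q)
M=frame([0,0,-1],[0,1,0]);move_pose([.70,.14,.25],quat(M));snap("wrail2");print(get_time())
im=np.load("pics/wrail2.npz")["im"]
E
```

```text
[ 0.4854 -0.2535  0.4184] 23.973459795511825 [-0.0292 -0.1536  0.8842 -1.0577 -1.1455  1.7413  1.4414 -0.8752 -1.8639
  0.437   0.6836  0.0756]
[ 0.4888 -0.2521  0.4203 -0.0721] 1.8012305909086024
40 1 [True, True, False, True, True] [-0.9373  0.7903  2.1084  1.5762  0.8457  1.8902]
40 -1 [True, True, True, True, True] [-0.9373  0.7903  2.1084  1.5762  0.8457 -1.2513]
50 1 [True, True, False, True, True] [-0.8596  0.7112  2.1002  1.4529  0.6684  2.0954]
50 -1 [True, True, True, True, True] [-0.8596  0.7112  2.1002  1.4529  0.6684 -1.0462]
60 1 [True, True, True, True, True] [-0.7742  0.6537  2.0747  1.2037  0.5211  2.4182]
60 -1 [True, True, True, True, True] [-0.7742  0.6537  2.0747  1.2037  0.5211 -0.7234]
5.3333
```

View pics/wrail2.png

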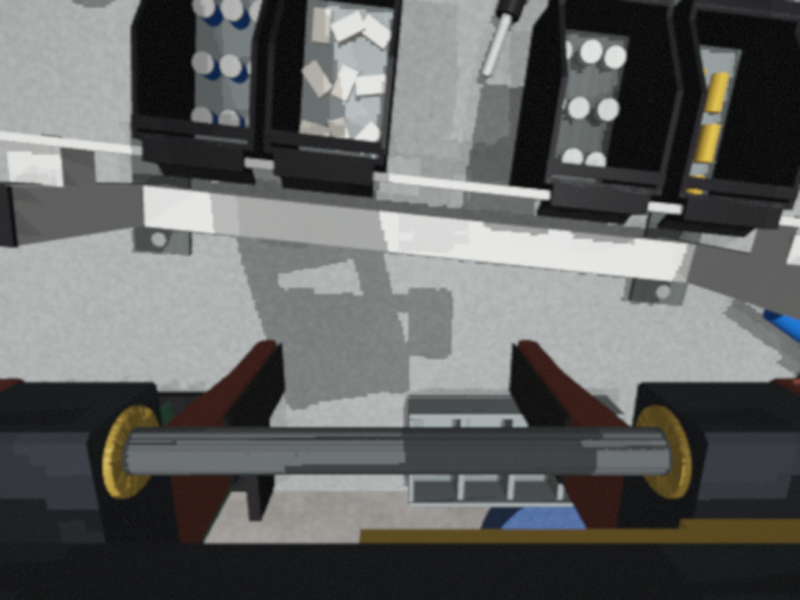

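Seen from above, the strip's top edge is a thin white line from (378,178) to (550,195). It continues from (0,139) to (140,150) on the left. The third bin's hook spans about x=274–376, and the second bin's spans about x=540–660. Next I'll extract the line.

```bash
python3 - <<'E'
from h import *
n=np.load("pics/wrail2.npz");K,T,im=n["K"],n["T"],n["im"]
g=im.astype(int).min(2)
pts=[]
for u in list(range(250,346,4))+list(range(5,80,6)):
    v0=int(round((139+(u/.64)*(195-139)/550)*.64)); col=g[v0-7:v0+8,u]
    b=np.where(col>205)[0]
    if len(b) and len(b)<9: pts.append([u,v0-7+b.mean(),len(b)])
pts=np.array(pts);print(pts[::3])
W=px2w(K,T,pts[:,:2],.175)
k=np.polyfit(W[:,1],W[:,0],1);r=W[:,0]-np.polyval(k,W[:,1]);ok=abs(r)<.003
k=np.polyfit(W[ok,1],W[ok,0],1);print(k,r.std(),ok.mean(),"yaw",np.degrees(np.arctan(-k[0])))
# hook edges (800px): third back bottom edge, second; wall back-corners
for nm,uv,z in(("third hook",[[278,183],[374,193]],.18),("second hook",[[542,210],[646,218]],.18),("third wall/second wall",[[388,160],[553,180]],.178)):
    w=px2w(K,T,(np.array(uv)+.5)*.64-.5,z);print(nm,w,w.mean(0))
A=cv2.resize(im[85:150,160:440],None,fx=2.85,fy=2.85,interpolation=cv2.INTER_CUBIC)
A=(255*(A/255.)**.5).astype(np.uint8)
B=cv2.resize(im[85:150,220:370],None,fx=5.3,fy=5.3,interpolation=cv2.INTER_CUBIC);B=(255*(B/255.)**.5).astype(np.uint8)
o=np.zeros((600,800,3),np.uint8);o[:A.shape[0],:A.shape[1]]=A;o[200:200+B.shape[0],:B.shape[1]]=B
cv2.imwrite("pics/crop2.png",o[:560,:,::-1])
E
```

```text
[[250.  113.    5. ]
 [262.  115.    5. ]
 [274.  116.    5. ]
 [286.  117.    5. ]
 [298.  118.5   4. ]
 [310.  120.    5. ]
 [322.  121.5   4. ]
 [334.  122.5   4. ]
 [  5.   87.    5. ]
 [ 23.   89.    5. ]
 [ 41.   91.    5. ]
 [ 59.   93.    5. ]
 [ 77.   94.5   4. ]]
[0.1026 0.6124] 0.00047211874998445675 1.0 yaw -5.857374478177691
third hook [[0.629  0.0796 0.18  ]
 [0.6339 0.1278 0.18  ]] [0.6315 0.1037 0.18  ]
second hook [[0.6424 0.2133 0.18  ]
 [0.6464 0.2669 0.18  ]] [0.6444 0.2401 0.18  ]
third wall/second wall [[0.6179 0.1349 0.178 ]
 [0.6276 0.2183 0.178 ]] [0.6228 0.1766 0.178 ]
```

View pics/crop2.png

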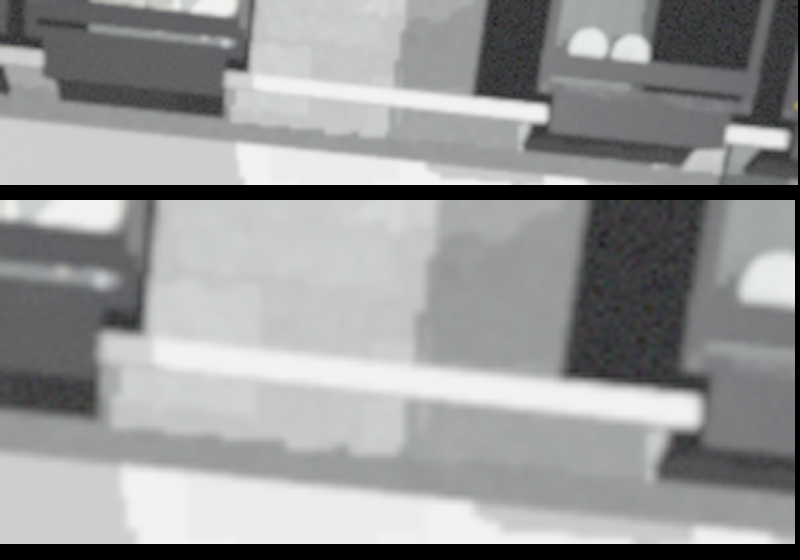

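The hook edges next to the gap are at lower-crop (100,345) for the third bin and (703,405) for the second. Now I'll right the bin with a side grip.

```bash
python3 - <<'E'
from h import *
n=np.load("pics/wrail2.npz");K,T=n["K"],n["T"]
e=px2w(K,T,(np.array([[100,345],[703,405]])+.5-[0,200])/5.3-.5+[220,85],.175)
mid=e.mean(0);print("hook edges",e,"gap",np.linalg.norm(e[1]-e[0]),"mid",mid)
x,y,w=.487,-.253,.42; t=np.radians(72)
F=frame([np.cos(np.radians(50)),0,-np.sin(np.radians(50))],[0,-1,0]);G=np.array([-.012,0,-.005])
def tool(h,tt,back=0):
    M=binrot(w,tt);Q=M@F;return np.array([x,y,h])+M@G+Q[:,2]*(.019-back),quat(Q)
p=get_tcp_pos();movel([p[0]-.05,p[1],.36],v=.3)
move_pose(*tool(.0588,t,.12))
print(get_time(),get_ft_force())
try: print(movel(tool(.0588,t)[0],v=.12,until_force=8))
except MotionError as ex: print(ex)
command_gripper(0);print(get_grip_width(),get_finger_force(),get_time())
p=get_tcp_pos();print(p,tool(.0588,t)[0])
movel(p+[0,0,.09],v=.15)
for k in (.75,.5,.25,0): move_pose(*tool(.15-.04*(1-k),t*k))
print(get_grip_width(),get_ft_force(),get_time());snap("up")
im=read_camera("scene");cv2.imwrite("pics/upscene.png",cv2.resize(im[140:260,110:270,::-1],(800,600)))
E
```

```text
hook edges [[0.6252 0.1271 0.175 ]
 [0.634  0.2187 0.175 ]] gap 0.09202618862335389 mid [0.6296 0.1729 0.175 ]
7.9417 [ 0.0129 -0.1068  0.0706]
False
0.6835034511318406 29.94123414158821 9.6417
[ 0.4703 -0.2606  0.0527] [ 0.4701 -0.2606  0.0526]
0.6832588875794842 [-0.5082 -0.1698 -0.8843] 12.55
```

View pics/upscene.png

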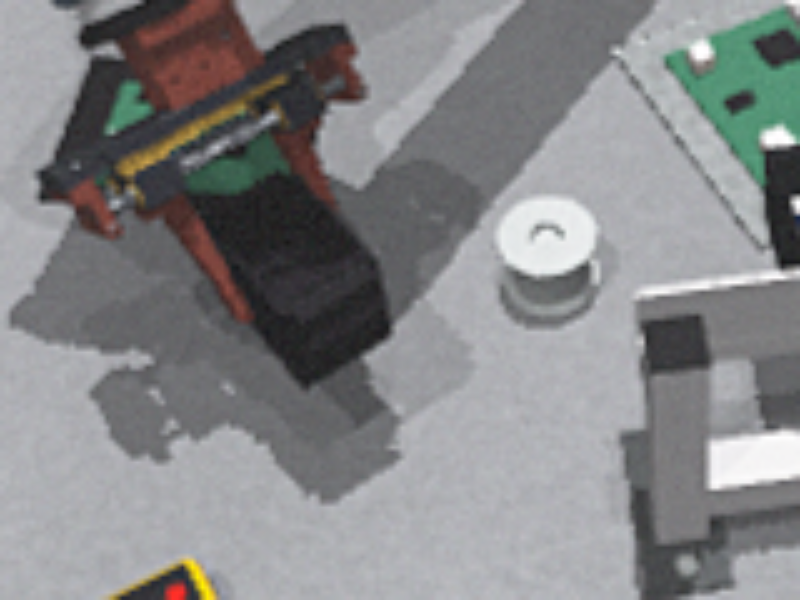

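The bin is held roughly upright (about 0.1 kg) and clear of the bench. Next: lower it, release it, back off and look at the lip.

```bash
python3 - <<'E'
from h import *
x,y,w=.487,-.253,.42
p=get_tcp_pos();Z=rot(get_ee_rot()).as_matrix()[:,2]
print(movel(p-[0,0,.065],v=.1,until_force=50) if False else movel(p-[0,0,.06],v=.1,until_force=6),get_tcp_pos())
print(movel(get_tcp_pos()-[0,0,.025],v=.02,until_force=4),get_tcp_pos(), "dz",p[2]-get_tcp_pos()[2],"expect .0725")
wait(.2);command_gripper(1.0);wait(.3)
movel(get_tcp_pos()-Z*.13,v=.15)
M=binrot(w,0);lip=np.array([x,y,.0375])+M@[-.052,0,.0005]
for sg in(1,-1):
    Q=frame([0,0,-1],M[:,0]*sg);print(sg,inverse_kinematics(lip+[0,0,.15],quat(Q)))
    rr=binrot(np.radians(-5.86),0);Q2=frame([0,0,-1],rr[:,0]*sg);print(inverse_kinematics(np.array([.6296,.1729,.175])-rr[:,0]*.106+[0,0,-.02],quat(Q2)))
Q=frame([0,0,-1],M[:,0]);
move_pose(lip+[0,0,.17],quat(Q));snap("lip");print(get_time(),get_tcp_pos())
E
```

```text
False [ 0.4883 -0.2527  0.0313]
True [ 0.4883 -0.2528  0.0209] dz 0.07000068908735282 expect .0725
1 [-0.5808  0.3138  1.8929 -0.      0.9348 -1.0008]
[ 0.3157  0.4119  1.8347 -0.      0.8951  0.418 ]
-1 [-0.5808  0.3138  1.8929 -0.      0.9348  2.1408]
None
17.2583 [ 0.4385 -0.2735  0.2066]
```

View pics/lip.png

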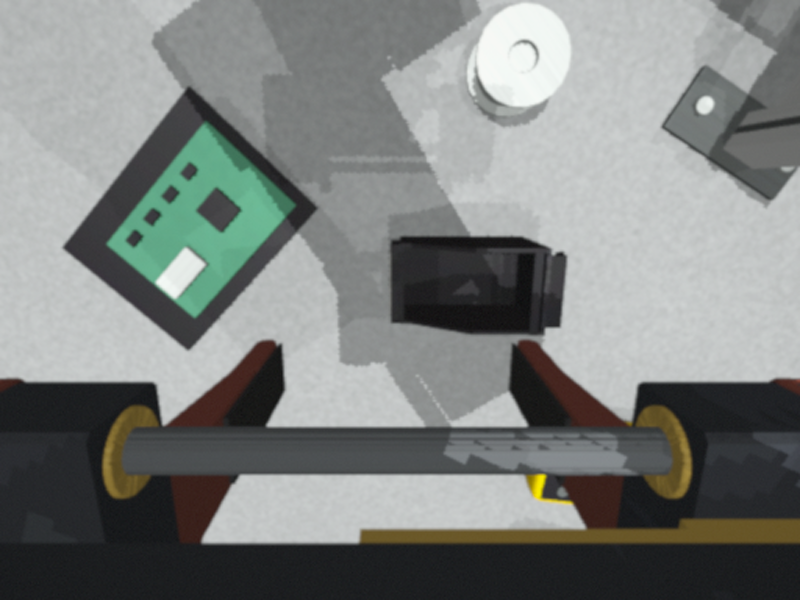

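The bin stands upright on its own. The lip's top is at x≈391–404, y≈242–322, and the rear corners are near (548,247) and (546,333). I'll compute its pose.

```bash
python3 - <<'E'
from h import *
n=np.load("pics/lip.npz");K,T,im=n["K"],n["T"],n["im"]
A=cv2.resize(im[145:220,240:370],None,fx=6.1,fy=6.1,interpolation=cv2.INTER_CUBIC);A=(255*(A/255.)**.4).astype(np.uint8)
cv2.imwrite("pics/crop3.png",A[:,:,::-1])
x,y,w=.487,-.253,.42;M=binrot(w,0)
m=np.array([[-57,30,12.5],[-57,-30,12.5],[-47,30,12.5],[-47,-30,12.5],[50,30,37.5],[50,-30,37.5],[66,25,36],[66,-25,36]])/1e3
print((proj(K,T,m@M.T+[x,y,.0375])-[240,145])*6.1)
E
```

```text
[[ 62.5125  64.0527]
 [ 63.4949 378.0092]
 [117.2478  64.0412]
 [115.7848 377.994 ]
 [694.4623  82.2547]
 [665.0892 419.7841]
 [782.7995 110.3379]
 [754.7963 390.2918]]
```

View pics/crop3.png

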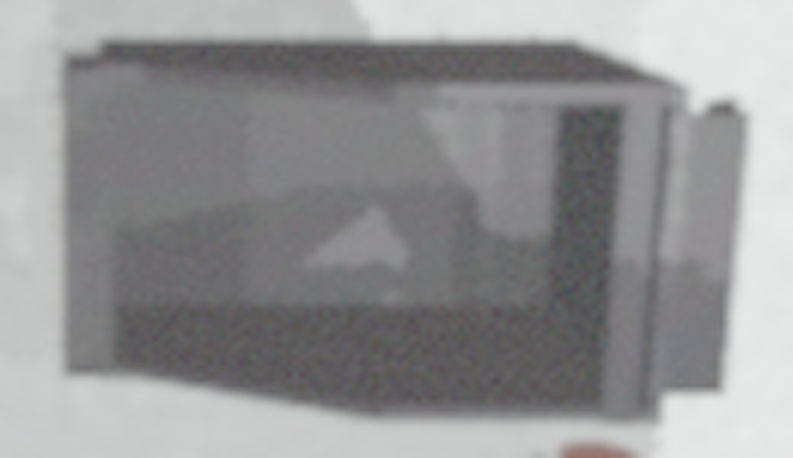

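The model overlay matches the crop to about 1.5 mm: front edge at x≈65, lip rear at x≈113, rear corner near (657,415). Now I'll take the lip, carry the bin over the gap and gauge the rail by contact.

```bash
python3 - <<'E'
from h import *
x,y,w=.487,-.253,.42
M=binrot(w,0);Q=frame([0,0,-1],M[:,0]);lip=np.array([x,y,.0375])+M@[-.052,0,.0005]
tz=.020
p=np.array([lip[0],lip[1],tz])
print(movel([*p[:2],tz+.06],v=.2),movel(p,v=.08,until_force=6))
zg=get_tcp_pos()[2];command_gripper(0);wait(.2)
print("grip",get_grip_width()*88,get_finger_force(),"z",zg,get_tcp_pos())
f0=get_ft_force();movel(get_tcp_pos()+[0,0,.22],v=.2);wait(.3);print("lift",get_ft_force()-f0,get_grip_width()*88,get_ft_torque())
rr=binrot(np.radians(-5.86),0);Q2=quat(frame([0,0,-1],rr[:,0]))
hook=np.array([.6301,.1729,.175]);tgt=hook-rr[:,0]*.106;tgt[2]=.175-.072+zg
np.savez("hang.npz",rr=rr,tgt=tgt,zg=zg)
a=tgt-rr[:,0]*.008
move_pose(a+[0,0,.125],Q2);wait(.2)
print("above",get_tcp_pos()-tgt,get_time(),get_grip_width()*88)
print("lower",movel(a+[0,0,.028],v=.1,until_force=4));wait(.2)
print((get_tcp_pos()-tgt)@rr,get_ft_force())
print("gauge",movel(tgt+rr[:,0]*.006+[0,0,.028],v=.015,until_force=2.5))
print((get_tcp_pos()-tgt)@rr*1e3,get_ft_force(),get_time())
E
```

```text
False False
grip 9.893646562383191 29.99933660030365 z 0.0201838687949523 [ 0.4396 -0.2742  0.02  ]
lift [-0.166   0.936  -0.8774] 10.15949612804078 [-0.0483  0.0947 -0.0165]
above [-0.0077  0.0001  0.125 ] 23.775 9.57213666913587
lower False
[-0.0077  0.0001  0.0286] [-0.2848 -0.96   -1.2841]
gauge True
[ 2.772  -0.1993 27.3954] [-1.2614  0.44   -0.8925] 25.8167
```

The wall touches the strip at +2.8 mm against a predicted +2, so the hook target is good to under a millimetre. Lowering now.

```bash
python3 - <<'E'
from h import *
d=np.load("hang.npz");rr,tgt=d["rr"],d["tgt"]
t=tgt+rr[:,0]*.0005
movel(t+[0,0,.028],v=.02);wait(.2);print(get_ft_force())
print(movel(t+[0,0,-.006],v=.025,until_force=4))
print((get_tcp_pos()-tgt)@rr*1e3,get_ft_force(),get_time())
K,T=camT("top");cv2.imwrite("pics/t.png",read_camera("top")[:,:,::-1])
E
```

```text
[-0.1565 -0.6722 -1.2859]
True
[ 0.7805  0.0302 -1.1383] [-2.0479 -0.3147  6.2517] 27.3333
```

It seated at the expected height (−1.1 mm) with firm support. I'll release it, back off, and check numerically by comparing the picture before and after.

```bash
python3 - <<'E'
from h import *
p=get_tcp_pos();movel(p+[0,0,.0007],v=.01)
a=read_camera("scene").astype(int)
command_gripper(.4);wait(.5)
movel(get_tcp_pos()+[0,0,.15],v=.12)
rr=np.load("hang.npz")["rr"]
M=frame([0,0,-1],[0,1,0]);move_pose([.70,.14,.25+.05],quat(M)) ;move_pose([.70,.14,.25],quat(M));wait(.2)
n=np.load("pics/wrail2.npz");K0,T0,im0=n["K"],n["T"],n["im"].astype(int);snap("fin");m=np.load("pics/fin.npz");im1=m["im"].astype(int)
print(np.abs(T0-m["T"]).max())
g0,g1=im0.mean(2),im1.mean(2)
# predicted outline of hung bin in the final view vs dark area there
c=np.array([.6301,.1729,.175])-rr@[.054,0,.0345]
pts=np.array([[-57,30,12.5],[-57,-30,12.5],[50,30,37.5],[50,-30,37.5],[60,25,36],[60,-25,36]])/1e3
print(proj(K0,T0,pts@rr.T+c))
for v in (90,100,108,114,118,122,128):print(v,''.join('#' if q<70 else '.' for q in g1[v,225:370]))
# neighbours moved? masked shift by template match
for nm,(r0,r1,c0,c1) in dict(third=(5,115,170,235),second=(5,125,358,425),first=(20,130,440,500),fourth=(5,100,90,160)).items():
    t=im0[r0+4:r1-4,c0+4:c1-4].astype(np.uint8);s=im1[max(r0-4,0):r1+4,c0-4:c1+4].astype(np.uint8)
    r=cv2.matchTemplate(s,t,cv2.TM_CCOEFF_NORMED);_,k,_,l=cv2.minMaxLoc(r);print(nm,k,l,"expect",(8,r0+4-max(r0-4,0)))
print(get_time())
E
```

```text
0.004416589478339172
[[349.231  -23.4086]
 [273.1201 -32.5097]
 [334.4313 117.0948]
 [259.0878 109.0758]
 [325.6528 129.2242]
 [263.9339 122.7297]]
90 #######################...........#................................................##########################.##################.................
100 ######################........................#######........................................................##################.###..............
108 ############.....................#######....................................................##.###########..#####################################
114 #############........................................................................................#####################....###.........#######
118 #############...........................................................................................................#########################
122 #############.........................#################################.......................................................###################
128 ..................................................#############################################........................##########################
third 0.9975480437278748 (7, 6) expect (8, 8)
second 0.9963011741638184 (6, 6) expect (8, 8)
first 0.9951496720314026 (6, 6) expect (8, 8)
fourth 0.9934806227684021 (7, 6) expect (8, 8)
32.3833
```

```bash
python3 - <<'E'
from h import *
m=np.load("pics/fin.npz");im=m["im"];K,T=m["K"],m["T"]
k=[.1026,.6124]
ys=np.arange(.10,.26,.004);P=np.c_[np.polyval(k,ys),ys,np.full(len(ys),.175)]
uv=proj(K,T,P).round().astype(int)
print([(round(y,3),int(im[v-1:v+2,u].min(-1).max())) for y,(u,v) in zip(ys,uv)])
n=np.load("pics/wrail2.npz");D=np.abs(im[:140].astype(int)-n["im"][:140]).sum(2)
for v in range(0,140,6):print(v,''.join('#' if q>60 else '.' for q in D[v,230:370:2]),''.join('%x'%(q//16) for q in im[v,230:370:2].mean(1).astype(int)))
E
```

```text
[(np.float64(0.1), 41), (np.float64(0.104), 40), (np.float64(0.108), 41), (np.float64(0.112), 41), (np.float64(0.116), 42), (np.float64(0.12), 42), (np.float64(0.124), 41), (np.float64(0.128), 147), (np.float64(0.132), 179), (np.float64(0.136), 217), (np.float64(0.14), 234), (np.float64(0.144), 233), (np.float64(0.148), 153), (np.float64(0.152), 79), (np.float64(0.156), 79), (np.float64(0.16), 78), (np.float64(0.164), 84), (np.float64(0.168), 85), (np.float64(0.172), 83), (np.float64(0.176), 77), (np.float64(0.18), 76), (np.float64(0.184), 76), (np.float64(0.188), 75), (np.float64(0.192), 74), (np.float64(0.196), 74), (np.float64(0.2), 231), (np.float64(0.204), 233), (np.float64(0.208), 233), (np.float64(0.212), 233), (np.float64(0.216), 233), (np.float64(0.22), 63), (np.float64(0.224), 65), (np.float64(0.228), 64), (np.float64(0.232), 62), (np.float64(0.236), 61), (np.float64(0.24), 61), (np.float64(0.244), 59), (np.float64(0.248), 57), (np.float64(0.252), 57), (np.float64(0.256), 55)]
0 #............##....###########################.#####.####...#..#.#.... 21111110011225aaaaa722010
[... 2686 characters left out ...]
################.................##......#### 222267aa88acddeec64544554555555554444444444444443111000000244444444444
120 ....#.#.########################################.#############........ 111157aa7777777852222334445555555444444444444445deeeeeeeeddd6344444344
126 .####.#########################################....###########........ 6666667766666666322111111111111111111111111113467776767797342444444343
132 #########...................#####.....#######...........##.........### a998878877666666666666666666666666666655443356667777767631111111111111
138 ............#..######......##########.....................############ aaaaaabdeeedccdb99aaaa999988888999887666666666666666666666666665555443
```

The new hook now covers the rail top over exactly 50 mm (y 0.149–0.198), with bare rail on both sides. The neighbouring bins have not moved.

```bash
python3 -c "
from station import *
print(get_ft_force(),get_time());print(job_done())"
```

```text
[1.2464893  0.35645614 0.82666482] 32.3833
the job is handed in; nothing more can be done
None
```

The bin was stood upright and released, then taken again by its front lip and hung on the rail between the second and third bins; I handed the job in at about 32 s, and the final image check showed the hook centred over the rail and the hanging bins unmoved (the loose bench items were not re-measured).

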